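# Set the sharpening stones out of their two stacks, each into its own holder

### The arm

A 6-joint arm with a two-finger parallel gripper is mounted at the origin on the work surface. World frame = base frame: x ahead of the robot, y to its left, z up, the work surface at z = 0. Lengths are in m, angles in degrees, forces in N, time in s.
With the tool pointing down it reaches from about 0.4 to 0.825 m from the base axis. Payload 7 kg.
Tool frame: the origin (TCP) lies midway between the tips of the shut fingers; the grasp point (between the pads) lies r.pinch_z behind it (r.pinch_z is the distance from the TCP to the grasp point, in m); z points along the fingers, y is the line along which they close (so a half turn about z gives the same grasp; the last joint's range is limited). The gripper opens to 88 mm and grips with 3 to 60 N. Pads are 19 mm wide; open, the fingers measure 130 mm over their backs; the gripper's body (78 mm by 193 mm) begins 47 mm behind the grasp point.
Start: joints at [-50.128, 20.546, 0.682, 0, -70.136, -16.507], TCP at [0.268, -0.62, 0.227] pointing down, gripper open.
Joint ranges: [-176.03, 176.03], [-82.01, 121.73], [-58.28, 71.71], [-173.87, 95.51], [-174.79, -0.11], [-173.66, 173.66]. Speed limits (degrees/s): [136.94, 136.94, 172.46, 180, 180, 180].

### API

Orientations are given as [roll, pitch, yaw] about the fixed x, y, z axes, in that order (R = Rz(yaw) Ry(pitch) Rx(roll)).
In Python, from plant import r, optics, job gives the robot as it stands.
- The arm moves only by the shell command python3 -m crank 'ROWS' [FORCE]. ROWS is JSON, a list of rows, each an object with "xyz": the shift along the tool's x, y, z in units of 30 mm (1.0 is 30 mm), a list of three; "delta_rot": the turn, a rotation vector about the tool's x, y, z in degrees, a list of three; "claw": the closure, from 0 (fully open) to 1 (shut). A call has 1 to 20 rows; each row is the pose to reach, as a shift and turn from the pose commanded when the call began, along the tool's axes at that moment; what a row does not reach only later rows make up. A row lasts 1/8 s, in which the tool goes at most 62.5 mm and 10.7 degrees, less where a joint would pass 70% of its speed; a pose out of reach is approached as far as the arm can. A call with a gripper value outside its range is refused whole. The fingers move at their own pace and stop on an object; FORCE is the grip in N (left out, the last holds). Time passes only in rows, so rows that repeat a pose let the fingers close. It gives the time, the measured TCP pose, the force, the opening and the grip force at its end, in the units of the state.
- r.get_state(): the state, without advancing time (a new reading comes with each control period).
- optics.capture(name): name is "scene" or "top" or "wrist"; returns a dict with "img" (420x560x3 uint8, blue, green, red), "fovy" (degrees; the focal length in pixels is half the picture's height over the tangent of half this angle, whatever the lens; pixels are square), "cx", "cy" (the principal point, pixels), "eye" and "rotation" of the camera in the world; the wrist camera has in their place "hand_eye" (4x4, takes a point from camera to tool coordinates, whose origin is the TCP and whose axes are the flange's). Camera axes: x right, y up, looking along -z (the intrinsics and any distortion apply to the point x, -y, -z); pixel columns grow to the right and rows downward; lengths in m; the calibration is good to about 2 mm. A picture is of the moment at which its call begins: read the wrist's pose just before it. There is no depth.
- job.close_job(): hands the job in; it is judged then, once.
The state is a dict: "time_s": time; "joints": joint angles; "qd": joint speeds; "joint_torque": joint torques, N m; "tcp_pos": TCP position; "eef_rot": TCP orientation; "contact_force": force on the tool from outside, world axes, zero at the start; "moment": the same for the moment, N m; "gripper_width": finger opening in m; "gripper_force": force on a finger pad.
Only numpy, scipy, OpenCV 4.12 (cv2) and the standard library are available. Lean on these libraries where they do the work, as an engineer would, in place of code of your own. Each camera call takes 0.05 s, during which the arm holds its last target. There are 200 camera calls.

### The job

The four sharpening stones are drying in two stacks of two. Take the stacks apart and set every stone into the holder whose end stops have the same colour: flat on the steel bars, centred, in line with the holder, between the two end stops. The stones are brittle, so set them down instead of dropping them, and leave the spectacles and the yellow-handled knife that lie among the holders where they are.

Things in the scene. Friction and masses are not known exactly. Their poses are not given: they have to be found in the camera images.
- stone_black: charcoal-black sharpening stone, a plain bar 150 x 50 x 20 mm (its x, y, z), about 0.34 kg. Origin: centre of its underside; x along its length, z up. Starts as the lower stone of either stack, on a ribbed light-grey drip mat (190 x 80 x 4 mm, fixed), underside 4 mm above the bench; one end shows beside the upper stone.
- stone_red: brick-red sharpening stone, a plain bar 150 x 50 x 20 mm (its x, y, z), about 0.34 kg. Origin: centre of its underside; x along its length, z up. Starts as the upper stone of either stack, underside 24 mm above the bench, shifted about 40 mm lengthwise and a little crooked on the lower one.
- stone_green: green sharpening stone, a plain bar 150 x 50 x 20 mm (its x, y, z), about 0.34 kg. Origin: centre of its underside; x along its length, z up. Starts as the lower stone of either stack, on a ribbed light-grey drip mat (190 x 80 x 4 mm, fixed), underside 4 mm above the bench; one end shows beside the upper stone.
- stone_blue: blue sharpening stone, a plain bar 150 x 50 x 20 mm (its x, y, z), about 0.34 kg. Origin: centre of its underside; x along its length, z up. Starts as the upper stone of either stack, underside 24 mm above the bench, shifted about 40 mm lengthwise and a little crooked on the lower one.
- holder_black: stone holder with charcoal-black end stops, fixed, 210 mm long; origin at bench height under its centre, x along its length. The stone rests on two steel bars along x (38 mm wide over both), tops 28 mm above the origin; room for fingers beside them. End stops 22 x 56 mm (x, y), tops 10 mm above the bars, inner faces 166 mm apart: 8 mm slack at each end of a centred stone.
- holder_red: stone holder with brick-red end stops, fixed, 210 mm long; origin at bench height under its centre, x along its length. The stone rests on two steel bars along x (38 mm wide over both), tops 28 mm above the origin; room for fingers beside them. End stops 22 x 56 mm (x, y), tops 10 mm above the bars, inner faces 166 mm apart: 8 mm slack at each end of a centred stone.
- holder_green: stone holder with green end stops, fixed, 210 mm long; origin at bench height under its centre, x along its length. The stone rests on two steel bars along x (38 mm wide over both), tops 28 mm above the origin; room for fingers beside them. End stops 22 x 56 mm (x, y), tops 10 mm above the bars, inner faces 166 mm apart: 8 mm slack at each end of a centred stone.
- holder_blue: stone holder with blue end stops, fixed, 210 mm long; origin at bench height under its centre, x along its length. The stone rests on two steel bars along x (38 mm wide over both), tops 28 mm above the origin; room for fingers beside them. End stops 22 x 56 mm (x, y), tops 10 mm above the bars, inner faces 166 mm apart: 8 mm slack at each end of a centred stone.
- knife: bystander: the yellow-handled knife that lies loose, across the robot's view, between the near and the far row of holders and mats. 270 mm long, 30 mm wide, 20 mm high; origin under its middle, x from handle to point.
- glasses: bystander: folded wire spectacles lying loose between the near and the far row, 42 x 134 x 12 mm (x, y, z); origin under their middle.

How it is judged:
By the outcome, as a careful person would: the job done as asked, in the order asked, and still so for the second after the job is handed in, with the robot touching nothing.
It also fails if it takes over 96 s, if anything falls off the work surface, if the arm or the gripper's body presses on something with over 40 N, if the wrist force passes 120 N, or if a joint passes its speed limit or range.

## Working session

There is one attempt and no reset: what is moved stays moved. The work goes in short steps, Python scripts to look and compute and a shell command to move; the robot and the scene stay as the last step left them, time stands still between calls to the robot, and variables do not carry over. Pictures are saved under pics/ and viewed, at most 14 in all, crops included, and the job is handed in when it is done.

```bash
ls; mkdir -p pics; python3 - <<'E'
from plant import r, optics, job
import cv2,numpy as np
print(r.get_state(), r.pinch_z)
for n in ["scene","top"]:
    c=optics.capture(n); cv2.imwrite(f"pics/{n}0.png",c["img"]); print({k:v for k,v in c.items() if k!="img"})
E
```

```text
pics
{'time_s': 0.0, 'joints': array([-5.01292028e+01,  2.05921493e+01,  6.34216903e-01, -2.21733249e-02,
       -7.01338774e+01, -1.65074375e+01]), 'qd': array([ 3.38128092e-02,  2.24942597e-02,  7.63572588e-05,  5.75317175e-02,
       -1.47863472e-02,  5.10702052e-02]), 'joint_torque': array([-1.67032135e-04, -5.82702613e+01,  2.93050861e+01,  6.99724317e+00,
        6.79077086e-03, -1.48189620e-04]), 'tcp_pos': array([ 0.26748441, -0.6192173 ,  0.22561152]), 'eef_rot': array([ 1.79906051e+02, -6.10453786e-03, -1.56644187e+02]), 'contact_force': array([ 0.47447105,  0.1892317 , -0.42219486]), 'moment': array([0.04006427, 0.0387287 , 0.0456613 ]), 'gripper_force': 0.0, 'gripper_width': 0.08773395223403233} 0.0188
{'fovy': 45.72095363381223, 'cx': 281.22983829804167, 'cy': 209.98239859098013, 'eye': array([ 1.16342729, -0.23076042,  0.704257  ]), 'rotation': array([46.86750972,  0.816597  , 68.41078073])}
{'fovy': 49.401494227763564, 'cx': 281.3520893350516, 'cy': 201.84847117121785, 'eye': array([ 0.37327252, -0.00834177,  1.01437418]), 'rotation': array([  9.37066207,   1.6893675 , -88.9512091 ])}
```

View pics/top0.png

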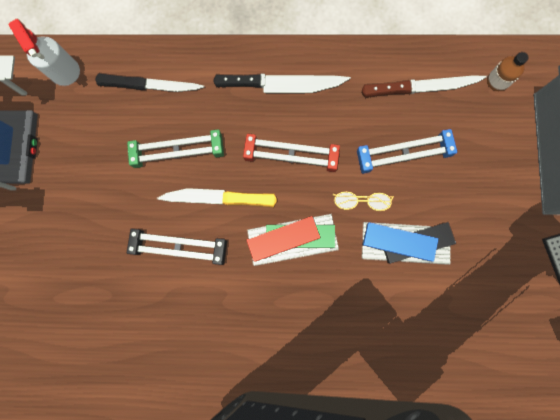

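View pics/scene0.png

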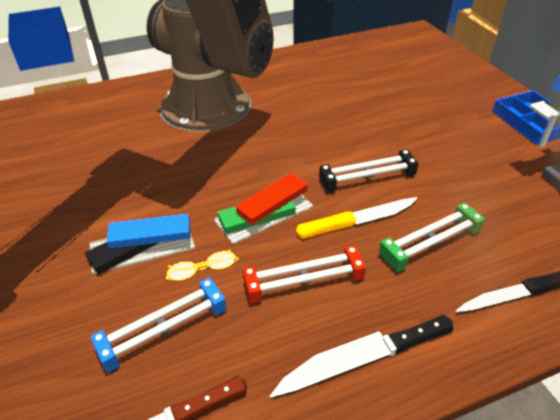

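```bash
cat > h.py <<'E'
from plant import r, optics, job
import cv2, numpy as np
from scipy.spatial.transform import Rotation as Ro
HSV={'red':[((0,130,60),(6,255,255)),((174,130,60),(180,255,255))],'green':[((45,90,40),(85,255,255))],
     'blue':[((98,120,50),(125,255,255))],'black':[((0,0,0),(180,120,55))]}
def cap(name,save=None):
    s=r.get_state(); c=optics.capture(name)
    if 'hand_eye' in c:
        T=np.eye(4); T[:3,:3]=Ro.from_euler('xyz',s['eef_rot'],degrees=True).as_matrix(); T[:3,3]=s['tcp_pos']
        T=T@np.array(c['hand_eye']); c['R']=T[:3,:3]; c['o']=T[:3,3]
    else: c['R']=Ro.from_euler('xyz',c['rotation'],degrees=True).as_matrix(); c['o']=np.array(c['eye'])
    if save: cv2.imwrite(f'pics/{save}.png',c['img'])
    return c
def w(c,px,z):
    px=np.atleast_2d(px).astype(float); f=c['img'].shape[0]/2/np.tan(np.radians(c['fovy']/2))
    d=np.c_[(px[:,0]-c['cx'])/f,-(px[:,1]-c['cy'])/f,-np.ones(len(px))]@c['R'].T
    return (c['o']+d*((z-c['o'][2])/d[:,2])[:,None])[:,:2]
def blobs(c,col,amin=60):
    h=cv2.cvtColor(c['img'],cv2.COLOR_BGR2HSV); m=sum(cv2.inRange(h,np.array(a),np.array(b)) for a,b in HSV[col])
    m=cv2.morphologyEx(m,cv2.MORPH_CLOSE,np.ones((3,3)))
    return sorted([k for k in cv2.findContours(m,cv2.RETR_EXTERNAL,cv2.CHAIN_APPROX_NONE)[0] if cv2.contourArea(k)>amin],key=cv2.contourArea,reverse=True)
def rect(c,k,z):
    p=w(c,k.reshape(-1,2),z)*1000; (x,y),(a,b),t=cv2.minAreaRect(p.astype(np.float32))
    if a<b: a,b,t=b,a,t+90
    return np.round([x,y,a,b,(t+90)%180-90 if False else t%180],1)
def go(x,y,z,yaw):
    "target in mm/deg, tool down -> xyz units and delta_rot"
    s=r.get_state(); R=Ro.from_euler('xyz',s['eef_rot'],degrees=True)
    G=Ro.from_euler('xyz',[180,0,yaw],degrees=True)
    print('xyz',np.round(R.inv().apply(np.array([x,y,z])/1000-s['tcp_pos'])/.03,3),'rot',np.round((R.inv()*G).as_rotvec(degrees=True),2))
E
python3 - <<'E'
from h import *
c=cap('top')
for col in HSV:
    for k in blobs(c,col)[:7]:
        print(col,cv2.contourArea(k),np.round(k.reshape(-1,2).mean(0)),'z44',rect(c,k,.044),'z38',rect(c,k,.038))
w_=cap('wrist'); print(w_['hand_eye'],w_['fovy'])
E
```

```text
red 1482.5 [283. 238.] z44 [453.9  19.  149.3  50.1 110.9] z38 [454.4  19.1 150.2  50.4 110.9]
red 460.5 [24. 37.] z44 [917.8 629.2 102.4  42.8  34.4] z38 [921.1 633.1 103.   43.1  34.4]
red 236.5 [333. 157.] z44 [632.6 -87.7  61.6  22.5 174.4] z38 [634.2 -88.1  62.   22.7 174.4]
red 234.5 [249. 147.] z44 [654.5  95.8  60.7  24.5 173.9] z38 [656.2  96.5  61.1  24.6 173.9]
green 318.0 [322. 238.] z44 [461.7 -59.3  57.7  44.6  90.9] z38 [462.2 -59.6  58.1  44.9  90.9]
green 233.0 [133. 154.] z44 [637.4 352.1  60.6  27.8   8.2] z38 [639.  354.3  60.9  27.9   8.2]
green 224.5 [216. 142.] z44 [663.5 169.9  61.4  22.7   8.4] z38 [665.3 171.   61.8  22.9   8.4]
blue 1584.0 [400. 242.] z44 [ 451.3 -228.9  151.2   51.    78.6] z38 [ 451.8 -230.3  152.2   51.3   78.6]
blue 370.0 [  4. 143.] z44 [660.4 644.9  97.6  25.1   6.9] z38 [662.2 648.9  98.2  25.3   6.9]
blue 249.0 [448. 143.] z44 [ 668.3 -336.4   58.1   29.9    9.9] z38 [ 670.2 -338.5   58.4   30.1    9.9]
blue 243.5 [364. 159.] z44 [ 630.8 -155.9   57.4   24.3   11.6] z38 [ 632.4 -156.9   57.7   24.5   11.6]
black 4461.5 [340. 410.] z
[... 195 characters left out ...]
[6.484e+02 5.836e+02 1.572e+02 2.050e+01 1.000e-01] z38 [6.501e+02 5.872e+02 1.582e+02 2.060e+01 1.000e-01]
black 191.0 [236.  83.] z44 [808.4 127.5 102.6  24.   90.3] z38 [811.1 128.4 103.2  24.1  90.3]
black 128.0 [552. 255.] z44 [ 423.4 -538.   101.5   34.8  175.5] z38 [ 423.7 -541.2  102.1   35.   175.5]
black 99.0 [520.  59.] z44 [ 864.8 -505.7   30.5   21.9  135.5] z38 [ 867.9 -508.7   30.7   22.   135.5]
[[ 2.77166309e-04  9.61881117e-01  2.73467803e-01  7.31986292e-02]
 [ 9.99999746e-01 -8.71286410e-05 -7.07062555e-04  7.02154883e-05]
 [-6.56283243e-04  2.73467930e-01 -9.61880897e-01 -1.58690611e-01]
 [ 0.00000000e+00  0.00000000e+00  0.00000000e+00  1.00000000e+00]] 69.0281153908345
```

```bash
python3 -c "
from h import *
go(451,-229,150,-101.4)"
```

```text
xyz [-10.774   9.52    2.542] rot [ 5.000e-02  2.000e-02 -5.524e+01]
```

```bash
R='see command'; python3 -m crank '[{"xyz":[-10.77,9.52,2.54],"delta_rot":[0,0,-55.2],"claw":0},{"xyz":[-10.77,9.52,2.54],"delta_rot":[0,0,-55.2],"claw":0},{"xyz":[-10.77,9.52,2.54],"delta_rot":[0,0,-55.2],"claw":0},{"xyz":[-10.77,9.52,2.54],"delta_rot":[0,0,-55.2],"claw":0},{"xyz":[-10.77,9.52,2.54],"delta_rot":[0,0,-55.2],"claw":0},{"xyz":[-10.77,9.52,2.54],"delta_rot":[0,0,-55.2],"claw":0},{"xyz":[-10.77,9.52,2.54],"delta_rot":[0,0,-55.2],"claw":0},{"xyz":[-10.77,9.52,2.54],"delta_rot":[0,0,-55.2],"claw":0},{"xyz":[-10.77,9.52,2.54],"delta_rot":[0,0,-55.2],"claw":0},{"xyz":[-10.77,9.52,2.54],"delta_rot":[0,0,-55.2],"claw":0}]' 30
python3 - <<'E'
from h import *
c=cap('wrist','w1')
for col in ('blue','black'):
    for k in blobs(c,col,200)[:4]: print(col,np.round(k.reshape(-1,2).mean(0)),rect(c,k,.044))
E
```

```text
time_s: 1.45
tcp_pos: [0.4506, -0.2302, 0.1505]
eef_rot: [-180.0, -0.0, -101.5]
contact_force: [-0.2, 0.2, -0.1]
gripper_width: 0.0874
gripper_force: 0.0
blue [275. 195.] [ 450.9 -233.8  139.8   49.9   77.8]
blue [ 23. 129.] [ 648.5 -340.8   54.6   27.2   11.7]
black [109. 297.] [ 629.1 -176.1  105.1   40.2   78. ]
black [446. 292.] [ 307.3 -117.3   91.9   40.    78.8]
black [365. 263.] [ 375.4 -163.7   29.9   26.1   78.5]
black [189. 263.] [ 547.1 -198.7   29.9   26.3   78.5]
```

View pics/w1.png

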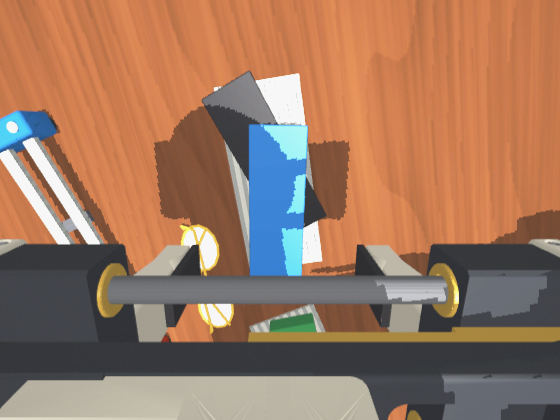

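```bash
python3 -m crank '[{"xyz":[-0.04,-0.03,2],"delta_rot":[0,0,0.2],"claw":0},{"xyz":[-0.04,-0.03,3.5],"delta_rot":[0,0,0.2],"claw":0},{"xyz":[-0.04,-0.03,4.05],"delta_rot":[0,0,0.2],"claw":0},{"xyz":[-0.04,-0.03,4.08],"delta_rot":[0,0,0.2],"claw":0},{"xyz":[-0.04,-0.03,4.08],"delta_rot":[0,0,0.2],"claw":0.3},{"xyz":[-0.04,-0.03,4.08],"delta_rot":[0,0,0.2],"claw":1},{"xyz":[-0.04,-0.03,4.08],"delta_rot":[0,0,0.2],"claw":1},{"xyz":[-0.04,-0.03,4.08],"delta_rot":[0,0,0.2],"claw":1},{"xyz":[-0.04,-0.03,4.08],"delta_rot":[0,0,0.2],"claw":1},{"xyz":[-0.04,-0.03,4.08],"delta_rot":[0,0,0.2],"claw":1}]' 30
```

```text
time_s: 2.75
tcp_pos: [0.4522, -0.2283, 0.0284]
eef_rot: [-180.0, -0.0, -101.6]
contact_force: [-1.8, 1.2, 6.2]
gripper_width: 0.0497
gripper_force: 29.9
```

```bash
python3 -c "
from h import *
go(651.3,-247.7,100,-78.2)"
```

```text
xyz [-0.704 -6.63  -2.386] rot [-2.000e-02 -1.000e-02 -2.343e+01]
```

```bash
python3 -m crank '[{"xyz":[0,0,-0.5],"delta_rot":[0,0,0],"claw":1},{"xyz":[0,0,-1.5],"delta_rot":[0,0,0],"claw":1},{"xyz":[0,0,-2.39],"delta_rot":[0,0,0],"claw":1},{"xyz":[-0.7,-6.63,-2.39],"delta_rot":[0,0,-23.4],"claw":1},{"xyz":[-0.7,-6.63,-2.39],"delta_rot":[0,0,-23.4],"claw":1},{"xyz":[-0.7,-6.63,-2.39],"delta_rot":[0,0,-23.4],"claw":1},{"xyz":[-0.7,-6.63,-2.39],"delta_rot":[0,0,-23.4],"claw":1},{"xyz":[-0.7,-6.63,-2.39],"delta_rot":[0,0,-23.4],"claw":1},{"xyz":[-0.7,-6.63,-2.39],"delta_rot":[0,0,-23.4],"claw":1},{"xyz":[-0.7,-6.63,-2.39],"delta_rot":[0,0,-23.4],"claw":1}]' 30
python3 - <<'E'
from h import *
c=cap('wrist','w2')
for k in blobs(c,'blue',200)[:4]: print(np.round(k.reshape(-1,2).mean(0)),'z118',rect(c,k,.118),'z38',rect(c,k,.038))
c=cap('top','t2')
for k in blobs(c,'blue')[:4]: print(np.round(k.reshape(-1,2).mean(0)),'z118',rect(c,k,.118),'z38',rect(c,k,.038))
for k in blobs(c,'black')[:9]: print(np.round(k.reshape(-1,2).mean(0)),'z24',rect(c,k,.024),'z38',rect(c,k,.038))
E
```

```text
time_s: 4.0
tcp_pos: [0.6502, -0.2478, 0.1003]
eef_rot: [-180.0, 0.0, -78.2]
contact_force: [0.3, -0.4, -3.0]
gripper_width: 0.0499
gripper_force: 29.9
[281. 190.] z118 [ 657.8 -284.2   76.3   49.1  100.9] z38 [ 653.2 -264.1  119.7   77.   100.9]
[280. 316.] z118 [ 645.7 -222.4   48.7   16.6   11.8] z38 [ 634.3 -167.1   76.3   26.1   11.8]
[272.  87.] z118 [ 671.  -333.3   35.    13.7   11.8] z38 [ 674.  -341.    54.8   21.4   11.8]
[  4. 143.] z118 [638.5 595.1  90.2  23.2   6.9] z38 [662.2 648.9  98.2  25.3   6.9]
[401. 144.] z118 [ 642.5 -220.8   53.7   31.1    2.4] z38 [ 666.5 -239.7   58.5   33.8    2.4]
[440. 121.] z24 [ 722.2 -327.8  136.2  134.6   60.1] z38 [ 717.2 -323.3  134.3  132.6   60.1]
[389. 133.] z24 [ 697.  -211.6  267.7   21.4    3.2] z38 [ 692.4 -208.7  263.9   21.1    3.2]
[120.  82.] z24 [813.9 403.8 117.1  26.   83.9] z38 [807.7 397.9 115.4  25.6  83.9]
[405. 103.] z24 [ 766.4 -251.9   80.7   36.1  178.7] z38 [ 760.8 -248.4   79.6   35.6  178.7]
[281. 129.] z24 [704.8  26.9 197.5  10.7 172. ] z38 [700.2  26.4 194.7  10.6 172. ]
[184. 373.] z24 [173.5 217.2 190.7  16.5 162.2] z38 [176.3 214.  188.   16.2 162.2]
[ 31. 147.] z24 [655.2 596.  158.1  19.7   0.7] z38 [651.2 587.4 155.8  19.5   0.7]
[237.  84.] z24 [808.8 130.  104.3   7.3  90.3] z38 [802.7 128.1 102.8   7.2  90.3]
[551. 260.] z24 [ 419.1 -551.    94.2    8.4   15.2] z38 [ 418.4 -543.3   92.8    8.3   15.2]
```

View pics/w2.png

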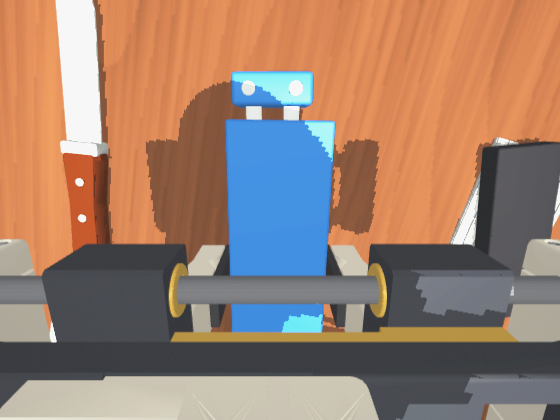

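View pics/t2.png

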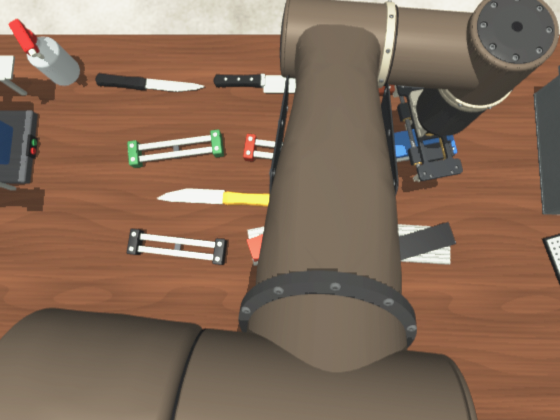

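```bash
python3 -c "
from h import *
go(653.5,-249,45,-78.2)"
```

```text
xyz [ 0.057 -0.086  1.845] rot [-0.03 -0.   -0.05]
```

```bash
python3 -m crank '[{"xyz":[0.06,-0.09,0.8],"delta_rot":[0,0,0],"claw":1},{"xyz":[0.06,-0.09,1.5],"delta_rot":[0,0,0],"claw":1},{"xyz":[0.06,-0.09,1.84],"delta_rot":[0,0,0],"claw":1},{"xyz":[0.06,-0.09,1.84],"delta_rot":[0,0,0],"claw":1},{"xyz":[0.06,-0.09,1.84],"delta_rot":[0,0,0],"claw":1}]' 30
python3 - <<'E'
from h import *
c=cap('wrist','w3')
for k in blobs(c,'blue',200)[:4]: print(np.round(k.reshape(-1,2).mean(0)),'z61',rect(c,k,.061),'z38',rect(c,k,.038))
E
```

```text
time_s: 4.72
tcp_pos: [0.6548, -0.2492, 0.0455]
eef_rot: [-179.9, -0.0, -78.2]
contact_force: [0.1, -0.3, -3.9]
gripper_width: 0.0496
gripper_force: 29.9
[278. 196.] z61 [ 662.4 -285.1   77.6   49.9  101.1] z38 [ 661.1 -279.3   90.    57.9  101.1]
[278.  81.] z61 [ 673.5 -338.    47.3   19.    11.8] z38 [ 674.  -340.7   54.9   22.1   11.8]
[277. 317.] z61 [ 650.  -222.3   49.4   16.9   11.8] z38 [ 646.7 -206.4   57.4   19.6   11.8]
```

View pics/w3.png

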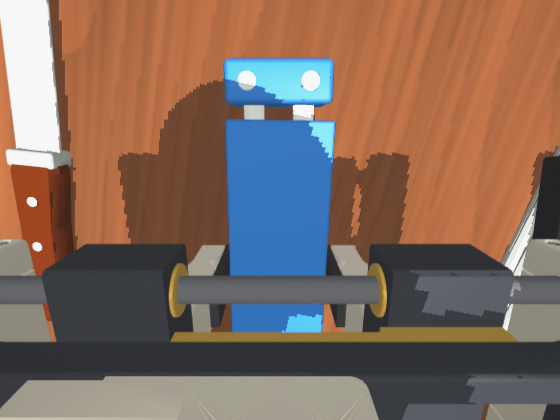

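```bash
python3 -m crank '[{"xyz":[-0.03,0,0.2],"delta_rot":[0,0,0],"claw":1},{"xyz":[-0.03,0,0.36],"delta_rot":[0,0,0],"claw":1},{"xyz":[-0.03,0,0.4],"delta_rot":[0,0,0],"claw":1},{"xyz":[-0.03,0,0.42],"delta_rot":[0,0,0],"claw":1},{"xyz":[-0.03,0,0.44],"delta_rot":[0,0,0],"claw":1},{"xyz":[-0.03,0,0.44],"delta_rot":[0,0,0],"claw":1}]' 30
```

```text
time_s: 5.52
tcp_pos: [0.6537, -0.248, 0.0324]
eef_rot: [180.0, 0.0, -78.2]
contact_force: [-4.8, 3.6, 6.7]
gripper_width: 0.0496
gripper_force: 29.9
```

```bash
python3 -m crank '[{"xyz":[0,0,0],"delta_rot":[0,0,0],"claw":0.3},{"xyz":[0,0,0],"delta_rot":[0,0,0],"claw":0},{"xyz":[0,0,0],"delta_rot":[0,0,0],"claw":0},{"xyz":[0,0,0],"delta_rot":[0,0,0],"claw":0},{"xyz":[0,0,-1],"delta_rot":[0,0,0],"claw":0},{"xyz":[0,0,-2.5],"delta_rot":[0,0,0],"claw":0},{"xyz":[0,0,-3.5],"delta_rot":[0,0,0],"claw":0},{"xyz":[0,0,-3.5],"delta_rot":[0,0,0],"claw":0}]' 30
python3 - <<'E'
from h import *
c=cap('wrist','w4')
for k in blobs(c,'blue',200)[:4]: print(np.round(k.reshape(-1,2).mean(0)),'z48',rect(c,k,.048),'z38',rect(c,k,.038))
go(443,-262,120,-72)
E
```

```text
time_s: 6.52
tcp_pos: [0.6558, -0.2486, 0.1397]
eef_rot: [-179.7, -0.1, -78.2]
contact_force: [0.7, -0.3, -0.8]
gripper_width: 0.0878
gripper_force: 0.0
[281. 206.] z48 [ 655.7 -256.7  132.5   49.6  101. ] z38 [ 655.1 -254.2  137.8   51.6  101. ]
[280.  97.] z48 [ 673.9 -340.5   52.8   20.3   11.8] z38 [ 674.  -341.3   54.9   21.1   11.8]
xyz [-0.99   7.003  0.568] rot [-0.14 -0.05 -6.24]
```

```bash
python3 -m crank '[{"xyz":[-1,7,0.57],"delta_rot":[0,0,-6.2],"claw":0},{"xyz":[-1,7,0.57],"delta_rot":[0,0,-6.2],"claw":0},{"xyz":[-1,7,0.57],"delta_rot":[0,0,-6.2],"claw":0},{"xyz":[-1,7,0.57],"delta_rot":[0,0,-6.2],"claw":0},{"xyz":[-1,7,0.57],"delta_rot":[0,0,-6.2],"claw":0},{"xyz":[-1,7,0.57],"delta_rot":[0,0,-6.2],"claw":0}]' 30
python3 - <<'E'
from h import *
c=cap('wrist','w5')
for k in blobs(c,'black',200)[:6]: print(np.round(k.reshape(-1,2).mean(0)),cv2.boundingRect(k),'z24',rect(c,k,.024))
h=cv2.cvtColor(c['img'],cv2.COLOR_BGR2HSV); print(h[200:250:10,280], h[150,200:360:10])
c=cap('top','t5')
for k in blobs(c,'black',200)[:6]: print(np.round(k.reshape(-1,2).mean(0)),cv2.boundingRect(k),'z24',rect(c,k,.024))
E
```

```text
time_s: 7.32
tcp_pos: [0.4428, -0.2617, 0.1189]
eef_rot: [180.0, -0.0, -72.0]
contact_force: [0.3, -0.3, -0.3]
gripper_width: 0.0879
gripper_force: 0.0
[362. 263.] (355, 245, 22, 30) z24 [ 357.5 -237.9   34.6   16.   142. ]
[192. 264.] (179, 246, 21, 29) z24 [ 499.1 -191.6   33.2   15.6   73.3]
[[130  12  66]
 [110  11  67]
 [128  15  66]
 [120   2 127]
 [113   8 127]] [[ 10 138 140]
 [ 10 134 133]
 [ 10 138 133]
 [ 10 143 144]
 [ 11 106 154]
 [110  11  70]
 [120  11  71]
 [113  14  72]
 [110  11  72]
 [120   7  70]
 [120   7  69]
 [ 68   6 185]
 [ 30   9 218]
 [ 34   8 223]
 [ 10 137 134]
 [ 10 137 134]]
[411. 342.] (400, 264, 21, 156) z24 [ 249.8 -247.9  311.    22.5    3.1]
[121.  82.] (96, 74, 49, 16) z24 [814.5 403.7 117.   27.2  84. ]
[459. 256.] (437, 247, 45, 22) z24 [ 425.5 -356.2   95.    32.7   62.1]
[ 31. 148.] (26, 114, 12, 69) z24 [654.  596.2 160.4  20.9 178.6]
```

View pics/w5.png

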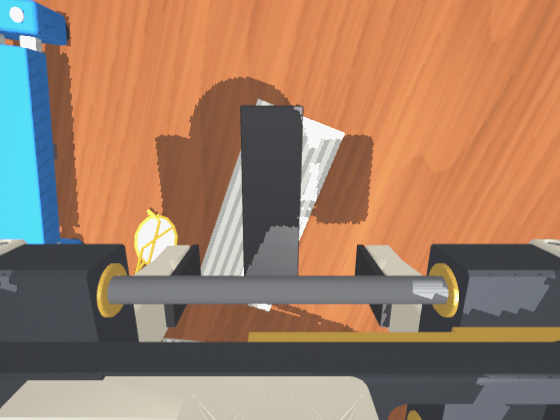

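```bash
python3 - <<'E'
from h import *
c=cap('wrist')
h=cv2.cvtColor(c['img'],cv2.COLOR_BGR2HSV); m=((h[...,1]<60)&(h[...,2]<150)).astype(np.uint8)
def edge(row):
    x=272
    while m[row,x-1]: x-=1
    y=272
    while m[row,y+1]: y+=1
    return x-.5,y+.5
y=150
while m[y-1,272]: y-=1
L=[];Rr=[]
for row in (115,140,165,190,215,235):
    a,b=edge(row); L.append((a,row)); Rr.append((b,row))
L,Rr=w(c,L,.024)*1000,w(c,Rr,.024)*1000
e=w(c,[272,y-.5],.024)[0]*1000
print(y,L,Rr,e)
for P in (L,Rr): v,_,_,_=cv2.fitLine(P.astype(np.float32),2,0,.01,.01)[:4] if 0 else (cv2.fitLine(P.astype(np.float32),2,0,.01,.01).ravel()); 
E
```

```text
105 [[ 496.1398551  -328.83988916]
 [ 490.01272973 -310.52789615]
 [ 484.39790777 -291.1397073 ]
 [ 478.52572661 -270.86284762]
 [ 471.55425239 -249.90224221]
 [ 466.40875335 -232.19415716]] [[ 449.44085701 -344.01297606]
 [ 443.05911358 -325.78087089]
 [ 437.17847437 -306.47604856]
 [ 431.02828212 -286.28634393]
 [ 424.5895687  -265.1494889 ]
 [ 419.38492413 -247.45789035]] [ 474.80955126 -344.04076354]
```

```bash
python3 -c "
from h import *
go(452.6,-272.4,8.4,-72.8)"
```

```text
xyz [ 0.443 -0.193  3.678] rot [0.03 0.01 0.79]
```

```bash
python3 -m crank '[{"xyz":[0.44,-0.19,1],"delta_rot":[0,0,0.8],"claw":0},{"xyz":[0.44,-0.19,2.5],"delta_rot":[0,0,0.8],"claw":0},{"xyz":[0.44,-0.19,3.5],"delta_rot":[0,0,0.8],"claw":0},{"xyz":[0.44,-0.19,3.68],"delta_rot":[0,0,0.8],"claw":0},{"xyz":[0.44,-0.19,3.68],"delta_rot":[0,0,0.8],"claw":0.3},{"xyz":[0.44,-0.19,3.68],"delta_rot":[0,0,0.8],"claw":1},{"xyz":[0.44,-0.19,3.68],"delta_rot":[0,0,0.8],"claw":1},{"xyz":[0.44,-0.19,3.68],"delta_rot":[0,0,0.8],"claw":1},{"xyz":[0.44,-0.19,3.68],"delta_rot":[0,0,0.8],"claw":1},{"xyz":[0.44,-0.19,3.68],"delta_rot":[0,0,0.8],"claw":1}]' 30
python3 - <<'E'
from h import *
import cv2
c=cap('top'); c=dict(c); c['img']=cv2.imread('pics/top0.png')
h=cv2.cvtColor(c['img'],cv2.COLOR_BGR2HSV)
m=((h[...,1]<140)&(h[...,2]<75)).astype(np.uint8)[225:270,120:235]
for k in cv2.findContours(m,cv2.RETR_EXTERNAL,cv2.CHAIN_APPROX_NONE)[0]:
    if cv2.contourArea(k)>40: k=k+[120,225]; print(np.round(k.reshape(-1,2).mean(0)),cv2.boundingRect(k),rect(c,k,.038))
E
```

```text
time_s: 8.72
tcp_pos: [0.4521, -0.2725, 0.0094]
eef_rot: [-180.0, -0.0, -72.8]
contact_force: [-0.4, 1.9, 6.8]
gripper_width: 0.0494
gripper_force: 30.0
[224. 252.] (221, 240, 7, 25) [423.7 143.7  52.1   7.8 174.4]
[138. 242.] (135, 229, 10, 26) [442.8 327.7  54.4  14.4 176.2]
```

```bash
python3 - <<'E'
from h import *
c=cap('top')
p=w(c,[[135,242],[219.5,251]],.038)*1000; d=p[0]-p[1]
print(p,p.mean(0),np.hypot(*d),np.degrees(np.arctan2(d[1],d[0])))
m=p.mean(0); a=np.degrees(np.arctan2(d[1],d[0]))
go(m[0],m[1],100,a-180)
E
```

```text
[[441.87108201 337.70237909]
 [425.59021487 153.80418216]] [433.73064844 245.75328063] 184.6174787827313 84.94068319004637
xyz [-16.684  -4.519  -3.026] rot [-4.000e-02 -2.000e-02  2.224e+01]
```

```bash
python3 -m crank '[{"xyz":[0,0,-0.5],"delta_rot":[0,0,0],"claw":1},{"xyz":[0,0,-1.8],"delta_rot":[0,0,0],"claw":1},{"xyz":[0,0,-3.03],"delta_rot":[0,0,0],"claw":1},{"xyz":[-2,-0.5,-3.03],"delta_rot":[0,0,3],"claw":1},{"xyz":[-4,-1,-3.03],"delta_rot":[0,0,6],"claw":1},{"xyz":[-6,-1.6,-3.03],"delta_rot":[0,0,9],"claw":1},{"xyz":[-8,-2.2,-3.03],"delta_rot":[0,0,12],"claw":1},{"xyz":[-10,-2.7,-3.03],"delta_rot":[0,0,15],"claw":1},{"xyz":[-12,-3.2,-3.03],"delta_rot":[0,0,18],"claw":1},{"xyz":[-14,-3.8,-3.03],"delta_rot":[0,0,20],"claw":1},{"xyz":[-16,-4.3,-3.03],"delta_rot":[0,0,22.2],"claw":1},{"xyz":[-16.68,-4.52,-3.03],"delta_rot":[0,0,22.2],"claw":1},{"xyz":[-16.68,-4.52,-3.03],"delta_rot":[0,0,22.2],"claw":1},{"xyz":[-16.68,-4.52,-3.03],"delta_rot":[0,0,22.2],"claw":1}]' 30
python3 - <<'E'
from h import *
cap('wrist','w6')
E
```

```text
time_s: 10.58
tcp_pos: [0.4332, 0.2446, 0.0996]
eef_rot: [180.0, -0.0, -95.1]
contact_force: [-0.0, -0.1, -3.9]
gripper_width: 0.0494
gripper_force: 30.0
```

View pics/w6.png

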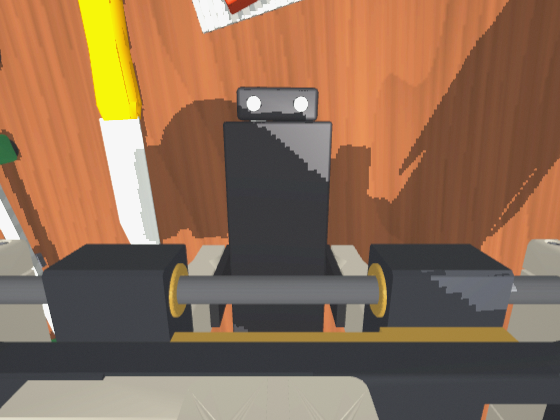

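```bash
python3 - <<'E'
from h import *
c=cap('wrist')
s=w(c,[[238,88],[318,89],[318,120.5],[238,119.5]],.038)*1000
d=s[1]-s[0]; print('stop',s.mean(0),np.hypot(*d),np.hypot(*(s[2]-s[1])),np.degrees(np.arctan2(d[1],d[0])),np.degrees(np.arctan2(*(s[2]-s[3])[::-1])))
e=w(c,[[225,122.5],[331,123]],.1142)*1000; d=e[1]-e[0]; print('end',e.mean(0),np.hypot(*d),np.degrees(np.arctan2(d[1],d[0])))
E
```

```text
stop [425.5976636  158.51118562] 53.880194070289804 20.36717948604162 174.26292623030068 174.23848083237513
end [426.92165568 170.73867762] 48.079302662154696 174.66468986382023
```

```bash
python3 -c "
from h import *
go(434.2,251,47,-95.4)"
```

```text
xyz [-0.221 -0.004  1.757] rot [ 0.02 -0.02  0.29]
```

```bash
python3 -m crank '[{"xyz":[-0.22,0,0.8],"delta_rot":[0,0,0.3],"claw":1},{"xyz":[-0.22,0,1.5],"delta_rot":[0,0,0.3],"claw":1},{"xyz":[-0.22,0,1.75],"delta_rot":[0,0,0.3],"claw":1},{"xyz":[-0.22,0,1.75],"delta_rot":[0,0,0.3],"claw":1},{"xyz":[-0.22,0,1.75],"delta_rot":[0,0,0.3],"claw":1}]' 30
python3 - <<'E'
from h import *
c=cap('wrist'); cv2.imwrite('pics/w7.png',cv2.resize(c['img'][40:160,180:380],None,fx=4,fy=4,interpolation=cv2.INTER_CUBIC))
E
```

```text
time_s: 11.3
tcp_pos: [0.4348, 0.2524, 0.048]
eef_rot: [-180.0, 0.1, -95.3]
contact_force: [0.6, -0.6, -2.8]
gripper_width: 0.0492
gripper_force: 30.0
```

View pics/w7.png

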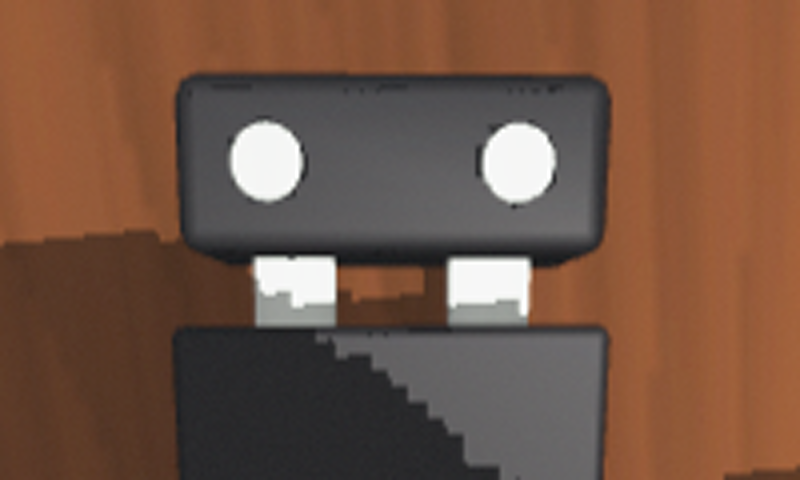

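```bash
cat >> h.py <<'E'
def fit(c,stop,end,ztop):
    s=w(c,stop,.038)*1000; d=s[1]-s[0]; e=w(c,end,ztop)*1000; q=e[1]-e[0]
    ang=np.degrees(np.arctan2(d[1],d[0]))-90; sc=s.mean(0); ec=e.mean(0)
    u=np.array([np.cos(np.radians(ang)),np.sin(np.radians(ang))]); n=np.array([-u[1],u[0]])
    v=ec-sc; print('axis',ang,'stop',sc,np.hypot(*d),np.hypot(*(s[2]-s[1])),'end',ec,np.hypot(*q),np.degrees(np.arctan2(q[1],q[0]))-90)
    print('gap(8)',v@u-11,'lateral',v@n,'end+75u',ec+75*u,'holder',sc+94*u)
E
python3 - <<'E'
from h import *
c=cap('wrist'); print(r.get_state()['tcp_pos'])
fit(c,[[224.5,59.25],[332.5,59.5],[331.75,102],[225,101.75]],[[223.25,121.75],[332,122]],.0626)
E
```

```text
[0.43468279 0.25258088 0.04796796]
axis 84.54734880184267 stop [425.8014343  158.44076449] 54.30615166800835 20.179813009661512 end [428.09699739 178.51963409] 49.23103232663904 84.54514409114984
gap(8) 9.206145608238803 lateral -0.3772187415816384 end+75u [435.22373229 253.18026394] holder [434.7336087  252.01542057]
```

```bash
python3 -m crank '[{"xyz":[0.035,0,0.2],"delta_rot":[0,0,0],"claw":1},{"xyz":[0.035,0,0.38],"delta_rot":[0,0,0],"claw":1},{"xyz":[0.035,0,0.44],"delta_rot":[0,0,0],"claw":1},{"xyz":[0.035,0,0.47],"delta_rot":[0,0,0],"claw":1},{"xyz":[0.035,0,0.48],"delta_rot":[0,0,0],"claw":1},{"xyz":[0.035,0,0.48],"delta_rot":[0,0,0],"claw":1}]' 30
```

```text
time_s: 12.15
tcp_pos: [0.4339, 0.251, 0.0334]
eef_rot: [180.0, -0.0, -95.3]
contact_force: [-4.1, -1.3, 7.5]
gripper_width: 0.0498
gripper_force: 30.0
```

```bash
python3 -m crank '[{"xyz":[0,0,0],"delta_rot":[0,0,0],"claw":0.3},{"xyz":[0,0,0],"delta_rot":[0,0,0],"claw":0},{"xyz":[0,0,0],"delta_rot":[0,0,0],"claw":0},{"xyz":[0,0,0],"delta_rot":[0,0,0],"claw":0},{"xyz":[0,0,-1],"delta_rot":[0,0,0],"claw":0},{"xyz":[0,0,-2.5],"delta_rot":[0,0,0],"claw":0},{"xyz":[0,0,-3],"delta_rot":[0,0,0],"claw":0}]' 30
python3 - <<'E'
from h import *
c=cap('wrist','w8')
go(453.9,19,120,-69.1)
E
```

```text
time_s: 13.02
tcp_pos: [0.4352, 0.2523, 0.1254]
eef_rot: [-179.9, 0.2, -95.3]
contact_force: [0.1, 0.1, -0.3]
gripper_width: 0.0872
gripper_force: 0.0
xyz [ 7.692 -1.334  0.178] rot [ -0.23   0.18 -26.21]
```

```bash
python3 -m crank '[{"xyz":[7.69,-1.33,0.18],"delta_rot":[0,0,-26.2],"claw":0},{"xyz":[7.69,-1.33,0.18],"delta_rot":[0,0,-26.2],"claw":0},{"xyz":[7.69,-1.33,0.18],"delta_rot":[0,0,-26.2],"claw":0},{"xyz":[7.69,-1.33,0.18],"delta_rot":[0,0,-26.2],"claw":0},{"xyz":[7.69,-1.33,0.18],"delta_rot":[0,0,-26.2],"claw":0},{"xyz":[7.69,-1.33,0.18],"delta_rot":[0,0,-26.2],"claw":0},{"xyz":[7.69,-1.33,0.18],"delta_rot":[0,0,-26.2],"claw":0}]' 30
python3 - <<'E'
from h import *
c=cap('wrist','w9')
for k in blobs(c,'red',200)[:3]: print(np.round(k.reshape(-1,2).mean(0)),cv2.boundingRect(k),rect(c,k,.044))
for k in blobs(c,'green',200)[:3]: print(np.round(k.reshape(-1,2).mean(0)),cv2.boundingRect(k),rect(c,k,.024))
E
```

```text
time_s: 13.95
tcp_pos: [0.4524, 0.0186, 0.1171]
eef_rot: [180.0, 0.0, -69.1]
contact_force: [0.0, 0.3, -0.2]
gripper_width: 0.0877
gripper_force: 0.0
[275. 198.] (241, 123, 68, 153) [459.5   7.5 122.7  49.4 110.8]
[ 28. 216.] (0, 189, 67, 54) [637.4  87.7  49.8  38.4 173.1]
[110.   9.] (74, 0, 66, 30) [609.7 -75.   42.4  17.   21. ]
[306. 120.] (267, 68, 78, 116) [463.3 -52.8  77.2  49.5  91.3]
[238. 222.] (227, 194, 17, 52) [485.   37.7  46.3  14.1 109.2]
```

```bash
python3 -c "
from h import *
go(454.7,20,28.4,-69.1)"
```

```text
xyz [-0.012 -0.087  2.958] rot [0.02 0.   0.05]
```

```bash
python3 -m crank '[{"xyz":[-0.01,-0.09,1],"delta_rot":[0,0,0],"claw":0},{"xyz":[-0.01,-0.09,2.3],"delta_rot":[0,0,0],"claw":0},{"xyz":[-0.01,-0.09,2.95],"delta_rot":[0,0,0],"claw":0},{"xyz":[-0.01,-0.09,2.95],"delta_rot":[0,0,0],"claw":0},{"xyz":[-0.01,-0.09,2.95],"delta_rot":[0,0,0],"claw":0.3},{"xyz":[-0.01,-0.09,2.95],"delta_rot":[0,0,0],"claw":1},{"xyz":[-0.01,-0.09,2.95],"delta_rot":[0,0,0],"claw":1},{"xyz":[-0.01,-0.09,2.95],"delta_rot":[0,0,0],"claw":1},{"xyz":[-0.01,-0.09,2.95],"delta_rot":[0,0,0],"claw":1},{"xyz":[-0.01,-0.09,2.95],"delta_rot":[0,0,0],"claw":1}]' 30
python3 -c "
from h import *
go(646.2,4.2,100,-96.5)"
```

```text
time_s: 15.25
tcp_pos: [0.4549, 0.019, 0.0292]
eef_rot: [-180.0, -0.0, -69.1]
contact_force: [-2.5, 1.1, 5.9]
gripper_width: 0.0498
gripper_force: 30.0
xyz [ 2.732 -5.783 -2.359] rot [-1.000e-02  0.000e+00  2.736e+01]
```

```bash
python3 -m crank '[{"xyz":[0,0,-0.5],"delta_rot":[0,0,0],"claw":1},{"xyz":[0,0,-1.5],"delta_rot":[0,0,0],"claw":1},{"xyz":[0,0,-2.36],"delta_rot":[0,0,0],"claw":1},{"xyz":[0.8,-1.8,-2.36],"delta_rot":[0,0,9],"claw":1},{"xyz":[1.6,-3.5,-2.36],"delta_rot":[0,0,18],"claw":1},{"xyz":[2.73,-5.3,-2.36],"delta_rot":[0,0,27.4],"claw":1},{"xyz":[2.73,-5.78,-2.36],"delta_rot":[0,0,27.4],"claw":1},{"xyz":[2.73,-5.78,-2.36],"delta_rot":[0,0,27.4],"claw":1},{"xyz":[2.73,-5.78,-2.36],"delta_rot":[0,0,27.4],"claw":1}]' 30
python3 - <<'E'
from h import *
c=cap('wrist','w10'); z=r.get_state()['tcp_pos'][2]-.005+.02
for k in blobs(c,'red',200)[:4]: print(np.round(k.reshape(-1,2).mean(0)),cv2.boundingRect(k),'top',rect(c,k,z),'z38',rect(c,k,.038))
c=cap('scene')
E
```

```text
time_s: 16.38
tcp_pos: [0.6445, 0.0042, 0.099]
eef_rot: [179.9, -0.0, -96.5]
contact_force: [-0.0, 0.5, -3.8]
gripper_width: 0.0494
gripper_force: 30.0
[278. 197.] (224, 123, 109, 153) top [640.7 -31.5  75.9  49.5  83.4] z38 [642.7 -11.6 116.4  75.9  83.4]
[272.  95.] (231, 78, 83, 36) top [637.6 -80.9  35.9  14.5 173.5] z38 [637.9 -87.3  55.   22.2 173.5]
[278. 317.] (232, 304, 92, 28) top [647.9  31.6  49.2  16.9 173.4] z38 [653.8  85.1  75.5  25.9 173.4]
```

View pics/w10.png

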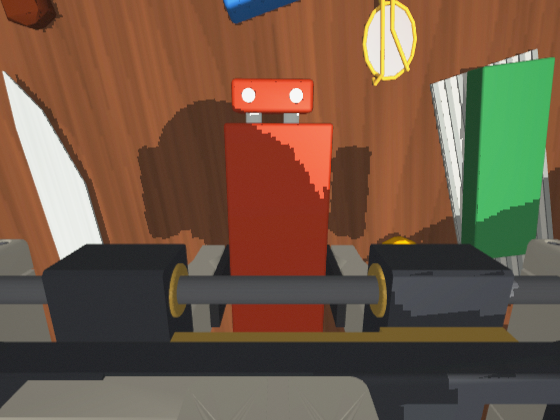

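```bash
python3 -c "
from h import *
go(648,6,46,-96.5)"
```

```text
xyz [-0.064 -0.098  1.795] rot [0.02 0.   0.01]
```

```bash
python3 -m crank '[{"xyz":[-0.06,-0.1,0.8],"delta_rot":[0,0,0],"claw":1},{"xyz":[-0.06,-0.1,1.5],"delta_rot":[0,0,0],"claw":1},{"xyz":[-0.06,-0.1,1.8],"delta_rot":[0,0,0],"claw":1},{"xyz":[-0.06,-0.1,1.8],"delta_rot":[0,0,0],"claw":1},{"xyz":[-0.06,-0.1,1.8],"delta_rot":[0,0,0],"claw":1}]' 30
python3 - <<'E'
from h import *
print(r.get_state()['tcp_pos'])
c=cap('wrist','w11'); z=r.get_state()['tcp_pos'][2]-.005+.02
for k in blobs(c,'red',200)[:4]: print(np.round(k.reshape(-1,2).mean(0)),cv2.boundingRect(k),'top',rect(c,k,z),'z38',rect(c,k,.038))
E
```

```text
time_s: 17.1
tcp_pos: [0.6498, 0.0059, 0.0468]
eef_rot: [-179.9, 0.0, -96.5]
contact_force: [0.2, 0.5, -3.3]
gripper_width: 0.0502
gripper_force: 30.0
[0.64980076 0.00588997 0.04680063]
[278. 197.] (224, 123, 109, 153) top [646.  -29.7  76.1  49.7  83.4] z38 [646.7 -23.5  88.7  57.9  83.4]
[280.  82.] (226, 59, 110, 49) top [638.6 -83.8  47.2  19.5 173.5] z38 [638.1 -86.6  55.   22.7 173.5]
[277. 317.] (232, 304, 92, 28) top [653.3  33.5  49.7  16.9 173.5] z38 [655.2  50.2  57.9  19.8 173.5]
```

```bash
python3 -m crank '[{"xyz":[0,0.04,0.2],"delta_rot":[0,0,0],"claw":1},{"xyz":[0,0.04,0.36],"delta_rot":[0,0,0],"claw":1},{"xyz":[0,0.04,0.41],"delta_rot":[0,0,0],"claw":1},{"xyz":[0,0.04,0.44],"delta_rot":[0,0,0],"claw":1},{"xyz":[0,0.04,0.455],"delta_rot":[0,0,0],"claw":1},{"xyz":[0,0.04,0.455],"delta_rot":[0,0,0],"claw":1}]' 30
```

```text
time_s: 17.9
tcp_pos: [0.6476, 0.0058, 0.0332]
eef_rot: [180.0, -0.0, -96.5]
contact_force: [-7.4, 1.0, 8.8]
gripper_width: 0.0497
gripper_force: 30.0
```

```bash
python3 -m crank '[{"xyz":[0,0,0],"delta_rot":[0,0,0],"claw":0.3},{"xyz":[0,0,0],"delta_rot":[0,0,0],"claw":0},{"xyz":[0,0,0],"delta_rot":[0,0,0],"claw":0},{"xyz":[0,0,0],"delta_rot":[0,0,0],"claw":0},{"xyz":[0,0,-1],"delta_rot":[0,0,0],"claw":0},{"xyz":[0,0,-2.5],"delta_rot":[0,0,0],"claw":0},{"xyz":[0,0,-3.3],"delta_rot":[0,0,0],"claw":0},{"xyz":[0,0,-3.3],"delta_rot":[0,0,0],"claw":0}]' 30
python3 - <<'E'
from h import *
c=cap('wrist','w12')
for k in blobs(c,'red',200)[:4]: print(np.round(k.reshape(-1,2).mean(0)),cv2.boundingRect(k),'z48',rect(c,k,.048),'z38',rect(c,k,.038))
for k in blobs(c,'green',200)[:2]: print(rect(c,k,.024))
go(462,-16,120,-88.7)
E
```

```text
time_s: 18.9
tcp_pos: [0.6495, 0.0061, 0.1336]
eef_rot: [-179.8, 0.1, -96.5]
contact_force: [-0.1, 0.2, -0.1]
gripper_width: 0.088
gripper_force: 0.0
[280. 198.] (249, 122, 65, 154) z48 [646.7  -3.3 130.1  49.9  83.3] z38 [ 6.469e+02 -6.000e-01  1.355e+02  5.200e+01  8.330e+01]
[279.  96.] (244, 81, 72, 31) z48 [638.1 -86.5  53.1  21.2 173.5] z38 [638.  -87.3  55.2  22.  173.5]
[278. 310.] (249, 304, 58, 12) z48 [660.3  95.8  52.3  11.6 173.6] z38 [661.1 102.5  54.5  12.  173.6]
[467.5 -16.8 149.3  59.2  91. ]
xyz [1.438 6.092 0.385] rot [-0.1   0.04 -7.84]
```

```bash
python3 -m crank '[{"xyz":[1.44,6.09,0.39],"delta_rot":[0,0,-7.7],"claw":0},{"xyz":[1.44,6.09,0.39],"delta_rot":[0,0,-7.7],"claw":0},{"xyz":[1.44,6.09,0.39],"delta_rot":[0,0,-7.7],"claw":0},{"xyz":[1.44,6.09,0.39],"delta_rot":[0,0,-7.7],"claw":0},{"xyz":[1.44,6.09,0.39],"delta_rot":[0,0,-7.7],"claw":0},{"xyz":[1.44,6.09,0.39],"delta_rot":[0,0,-7.7],"claw":0}]' 30
python3 - <<'E'
from h import *
c=cap('wrist','w13')
for k in blobs(c,'green',200)[:3]: print(np.round(k.reshape(-1,2).mean(0)),cv2.boundingRect(k),rect(c,k,.024))
go(463,-16.5,9,-89)
E
```

```text
time_s: 19.7
tcp_pos: [0.4626, -0.016, 0.1191]
eef_rot: [180.0, -0.0, -88.8]
contact_force: [-0.2, -0.1, 0.2]
gripper_width: 0.0877
gripper_force: 0.0
[278. 197.] (248, 121, 61, 155) [462.8 -23.7 135.8  49.4  91. ]
xyz [ 0.015 -0.017  3.666] rot [ 0.02 -0.01  0.16]
```

```bash
python3 -m crank '[{"xyz":[0.02,-0.01,1],"delta_rot":[0,0,0.2],"claw":0},{"xyz":[0.02,-0.01,2.5],"delta_rot":[0,0,0.2],"claw":0},{"xyz":[0.02,-0.01,3.5],"delta_rot":[0,0,0.2],"claw":0},{"xyz":[0.02,-0.01,3.67],"delta_rot":[0,0,0.2],"claw":0},{"xyz":[0.02,-0.01,3.67],"delta_rot":[0,0,0.2],"claw":0.3},{"xyz":[0.02,-0.01,3.67],"delta_rot":[0,0,0.2],"claw":1},{"xyz":[0.02,-0.01,3.67],"delta_rot":[0,0,0.2],"claw":1},{"xyz":[0.02,-0.01,3.67],"delta_rot":[0,0,0.2],"claw":1},{"xyz":[0.02,-0.01,3.67],"delta_rot":[0,0,0.2],"claw":1},{"xyz":[0.02,-0.01,3.67],"delta_rot":[0,0,0.2],"claw":1}]' 30
python3 -c "
from h import *
go(653,263,100,-81.8)"
```

```text
time_s: 21.0
tcp_pos: [0.4623, -0.0167, 0.0098]
eef_rot: [-179.9, 0.0, -89.0]
contact_force: [-1.2, 0.3, 7.3]
gripper_width: 0.0496
gripper_force: 30.0
xyz [-9.214 -6.519 -3.   ] rot [-0.05  0.01 -7.22]
```

```bash
python3 -m crank '[{"xyz":[0,0,-0.5],"delta_rot":[0,0,0],"claw":1},{"xyz":[0,0,-1.8],"delta_rot":[0,0,0],"claw":1},{"xyz":[0,0,-3],"delta_rot":[0,0,0],"claw":1},{"xyz":[-1.5,-1.1,-3],"delta_rot":[0,0,-2],"claw":1},{"xyz":[-3.2,-2.3,-3],"delta_rot":[0,0,-4],"claw":1},{"xyz":[-4.9,-3.5,-3],"delta_rot":[0,0,-6],"claw":1},{"xyz":[-6.6,-4.7,-3],"delta_rot":[0,0,-7.2],"claw":1},{"xyz":[-8.2,-5.8,-3],"delta_rot":[0,0,-7.2],"claw":1},{"xyz":[-9.2,-6.5,-3],"delta_rot":[0,0,-7.2],"claw":1},{"xyz":[-9.2,-6.5,-3],"delta_rot":[0,0,-7.2],"claw":1},{"xyz":[-9.2,-6.5,-3],"delta_rot":[0,0,-7.2],"claw":1}]' 30
python3 - <<'E'
from h import *
s=r.get_state(); c=cap('wrist','w14'); z=s['tcp_pos'][2]-.0055+.02
for k in blobs(c,'green',200)[:4]: print(np.round(k.reshape(-1,2).mean(0)),cv2.boundingRect(k),'top',rect(c,k,z),'z38',rect(c,k,.038))
E
```

```text
time_s: 22.38
tcp_pos: [0.6512, 0.2617, 0.098]
eef_rot: [179.9, -0.0, -81.8]
contact_force: [-0.5, 0.0, -3.0]
gripper_width: 0.0496
gripper_force: 30.0
[278. 196.] (224, 121, 108, 155) top [656.8 225.9  77.2  49.7  98.1] z38 [653.8 244.9 117.1  75.4  98.1]
[269.  99.] (228, 83, 83, 35) top [667.3 179.5  36.3  14.3   8.2] z38 [669.8 174.5  55.   21.6   8.2]
[278. 317.] (232, 304, 92, 28) top [647.6 289.6  49.4  17.    8.1] z38 [639.8 341.5  74.9  25.8   8.1]
```

View pics/w14.png

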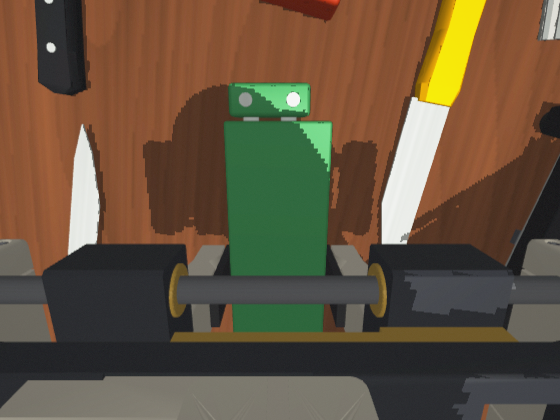

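```bash
python3 -c "
from h import *
go(655.8,267.3,47,-81.8)"
```

```text
xyz [-0.173 -0.179  1.717] rot [ 0.1  -0.03 -0.06]
```

```bash
python3 -m crank '[{"xyz":[-0.17,-0.17,0.8],"delta_rot":[0,0,0],"claw":1},{"xyz":[-0.17,-0.17,1.5],"delta_rot":[0,0,0],"claw":1},{"xyz":[-0.17,-0.17,1.72],"delta_rot":[0,0,0],"claw":1},{"xyz":[-0.17,-0.17,1.72],"delta_rot":[0,0,0],"claw":1},{"xyz":[-0.17,-0.17,1.72],"delta_rot":[0,0,0],"claw":1}]' 30
python3 - <<'E'
from h import *
s=r.get_state(); c=cap('wrist','w15'); z=s['tcp_pos'][2]-.0055+.02; print(s['tcp_pos'])
for k in blobs(c,'green',200)[:4]: print(np.round(k.reshape(-1,2).mean(0)),cv2.boundingRect(k),'top',rect(c,k,z),'z38',rect(c,k,.038))
E
```

```text
time_s: 23.05
tcp_pos: [0.6571, 0.2682, 0.0489]
eef_rot: [-179.9, 0.0, -81.8]
contact_force: [0.1, -0.4, -3.1]
gripper_width: 0.05
gripper_force: 30.0
[0.65710955 0.26821543 0.04888227]
[278. 196.] (224, 121, 108, 155) top [662.7 232.4  77.2  49.7  98.2] z38 [661.8 238.9  90.8  58.4  98.2]
[280.  81.] (226, 58, 108, 48) top [669.5 177.8  46.7  19.1   8.2] z38 [669.8 174.8  54.9  22.5   8.2]
[278. 317.] (232, 304, 92, 28) top [653.4 296.1  49.4  17.    8.2] z38 [650.9 313.8  58.1  20.    8.2]
```

```bash
python3 -m crank '[{"xyz":[0,0.03,0.2],"delta_rot":[0,0,0],"claw":1},{"xyz":[0,0.03,0.38],"delta_rot":[0,0,0],"claw":1},{"xyz":[0,0.03,0.44],"delta_rot":[0,0,0],"claw":1},{"xyz":[0,0.03,0.47],"delta_rot":[0,0,0],"claw":1},{"xyz":[0,0.03,0.485],"delta_rot":[0,0,0],"claw":1},{"xyz":[0,0.03,0.485],"delta_rot":[0,0,0],"claw":1}]' 30
```

```text
time_s: 23.85
tcp_pos: [0.6553, 0.2678, 0.0339]
eef_rot: [180.0, -0.0, -81.8]
contact_force: [-6.3, -1.2, 5.9]
gripper_width: 0.0497
gripper_force: 30.0
```

```bash
python3 -m crank '[{"xyz":[0,0,0],"delta_rot":[0,0,0],"claw":0.3},{"xyz":[0,0,0],"delta_rot":[0,0,0],"claw":0},{"xyz":[0,0,0],"delta_rot":[0,0,0],"claw":0},{"xyz":[0,0,0],"delta_rot":[0,0,0],"claw":0},{"xyz":[0,0,-1],"delta_rot":[0,0,0],"claw":0},{"xyz":[0,0,-2.5],"delta_rot":[0,0,0],"claw":0},{"xyz":[0,0,-4.5],"delta_rot":[0,0,0],"claw":0},{"xyz":[0,0,-5],"delta_rot":[0,0,0],"claw":0},{"xyz":[0,0,-5],"delta_rot":[0,0,0],"claw":0}]' 30
python3 - <<'E'
from h import *
c=cap('wrist','w16')
for k in blobs(c,'green',200)[:4]: print(np.round(k.reshape(-1,2).mean(0)),'z48',rect(c,k,.048),'z38',rect(c,k,.038))
go(320,600,220,-81.8)
E
```

```text
time_s: 24.98
tcp_pos: [0.6561, 0.2684, 0.1844]
eef_rot: [-179.9, 0.1, -81.8]
contact_force: [0.3, -0.7, -0.5]
gripper_width: 0.0876
gripper_force: 0.0
[279. 198.] z48 [655.2 271.9 157.1  52.4  98.2] z38 [654.8 274.5 162.4  54.1  98.2]
[278. 100.] z48 [669.7 175.3  53.2  20.6   8.2] z38 [669.8 174.6  55.   21.3   8.2]
xyz [-12.54    9.496  -1.242] rot [ 0.03  0.02 -0.05]
```

```bash
python3 -m crank '[{"xyz":[-12.5,9.5,-1.2],"delta_rot":[0,0,0],"claw":0},{"xyz":[-12.5,9.5,-1.2],"delta_rot":[0,0,0],"claw":0},{"xyz":[-12.5,9.5,-1.2],"delta_rot":[0,0,0],"claw":0},{"xyz":[-12.5,9.5,-1.2],"delta_rot":[0,0,0],"claw":0},{"xyz":[-12.5,9.5,-1.2],"delta_rot":[0,0,0],"claw":0},{"xyz":[-12.5,9.5,-1.2],"delta_rot":[0,0,0],"claw":0},{"xyz":[-12.5,9.5,-1.2],"delta_rot":[0,0,0],"claw":0},{"xyz":[-12.5,9.5,-1.2],"delta_rot":[0,0,0],"claw":0},{"xyz":[-12.5,9.5,-1.2],"delta_rot":[0,0,0],"claw":0},{"xyz":[-12.5,9.5,-1.2],"delta_rot":[0,0,0],"claw":0}]' 30
python3 - <<'E'
from h import *
c=cap('top'); cv2.imwrite('pics/t9.png',cv2.resize(c['img'][110:280,110:480],None,fx=2.16,fy=2.16,interpolation=cv2.INTER_CUBIC))
E
```

```text
time_s: 26.28
tcp_pos: [0.3201, 0.5979, 0.217]
eef_rot: [179.9, -0.2, -81.8]
contact_force: [0.6, 0.2, -0.1]
gripper_width: 0.0879
gripper_force: 0.0
```

View pics/t9.png

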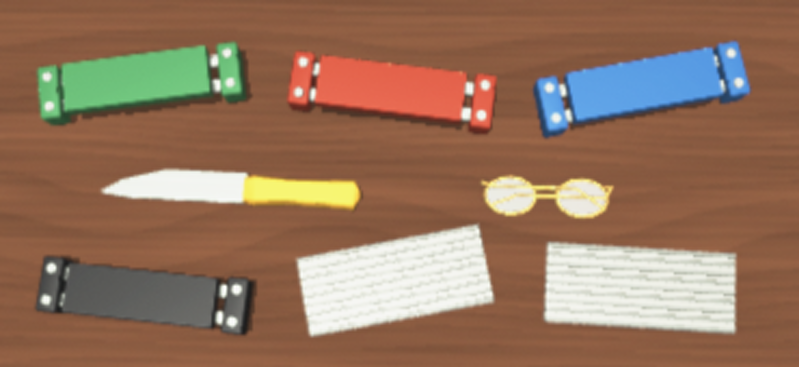

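```bash
python3 - <<'E'
import cv2
i=cv2.imread('pics/w8.png'); cv2.imwrite('pics/w8c.png',cv2.resize(i[70:170,200:360],None,fx=5,fy=5,interpolation=cv2.INTER_CUBIC))
E
```

```text
(no output)
```

View pics/w8c.png

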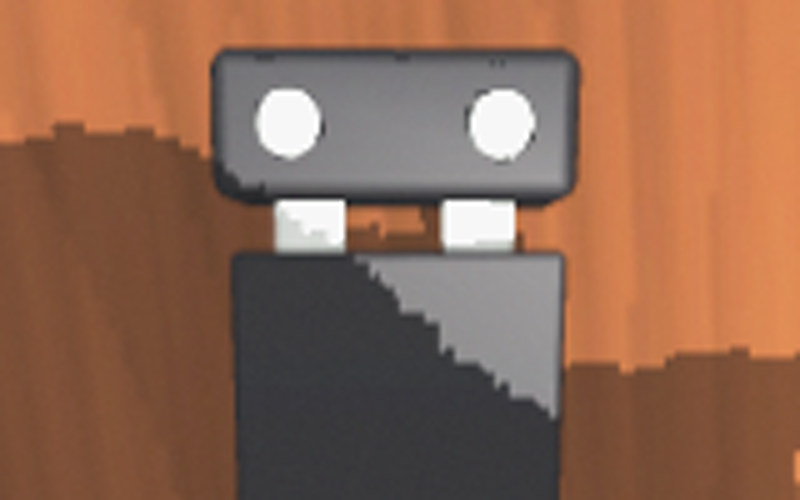

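```bash
python3 - <<'E'
from h import *
c=cap('wrist')
T=np.eye(4); T[:3,:3]=Ro.from_euler('xyz',[-179.9,.2,-95.3],degrees=True).as_matrix(); T[:3,3]=[.4352,.2523,.1254]
T=T@np.array(c['hand_eye']); c['R']=T[:3,:3]; c['o']=T[:3,3]
fit(c,[[242.6,80],[315.8,80],[315.4,109],[243,108.6]],[[246.6,120.6],[312.8,120.6]],.048)
# top view: coloured stones z48 vs stops z38, black by crop pixels
c=cap('top')
P=lambda l:np.array(l)/2.16+[110,110]
print('black stone',w(c,P([[66,264],[217,275],[217,328],[66,313]]),.048)*1000, 'stops',w(c,P([[53,284],[237,305]]),.038)*1000)
E
```

```text
axis 84.70629545812469 stop [425.73084759 158.27451151] 54.57457123501616 20.527575428340764 end [427.11692321 177.12607289] 49.02356840072128 84.71525651600541
gap(8) 7.899037459324759 lateral 0.35910351553086084 end+75u [434.03651172 251.80618601] holder [434.40339853 251.87358661]
black stone [[462.26833333 323.62464758]
 [453.72894995 172.63791493]
 [401.94320424 170.37311521]
 [413.98564795 320.2902643 ]] stops [[442.97174106 338.79079949]
 [425.16450687 153.30927682]]
```

```bash
python3 -c "
from plant import job
print(job.close_job())"
```

```text
the job is handed in; nothing more can be done
None
```

All four stones are in the holders of their own colour, set down and centred to within about 1.5 mm by the wrist camera; the final top view shows the knife and spectacles where they were, and the job was handed in at about 26 s.

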